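# Fit and proof-pull a picture-frame hanger

### The job

Take the steel hanging eye out of the wooden block and push its stem straight down into the metal socket in the rail of the face-down picture frame until it clicks fully home, pressing with no more than 25 N. Then, still gripping it, prove that it holds: pull straight up with slowly rising force to about 15 N, hold that for about one second without ever going above 20 N, ease off, set it back down fully home and let go. Do not disturb the jar, the brush or the brass weight.

Things in the scene. Friction and masses are not known exactly. Their poses are not given: they have to be found in the camera images.
- hanger_eye (a point): Loose steel hanging eye, 80 g, upright in the block at first. This point is the middle of its grip, a flat upright loop: 34 mm wide along own x, 10 mm thick along own y, 40 mm tall (own z, up; top 20 mm above this point), with a 16 x 20 mm window. Grip it from above across the 10 mm thickness. Below the loop: a round flange 28 mm across, 4 mm thick, underside 24 mm below this point
- hanger_stem (a point): Centre of the flange's underside, where the hanging eye's round stem begins; same axes as hanger_eye. The stem is 16 mm across and 31 mm long downwards, with a groove (10 mm across) 6 to 21.5 mm below this point; its last 8.5 mm taper to an 8 mm tip. It goes into the socket at any yaw
- socket_mouth (a point): Centre of the mouth (top face, 42 mm above the bench) of the socket: an aluminium plate 34 x 56 mm with a round 18 mm hole, z up, in the near rail of the frame. Two hidden spring jaws 7 to 20 mm down click into the stem's groove; pushing past them takes about 5 to 15 N. Fully home the flange rests on this face; the clicked stem has 1.5 to 9.5 mm of free lift, unknown, before the jaws hold it
- socket (a joint): Travel in m of the socket plate on its stiff spring: 0 unloaded, negative when the flange presses it down, about 1 mm for every 16 N
- catch (a joint): Travel in m of the hidden jaws under the plate on their own stiff spring: 0 unloaded, positive when the stem pulls them up, negative when it pushes them down, about 1 mm for every 16 N. It moves alike whatever the free lift is
- frame: Dark wooden picture frame lying face down, fixed to the bench. 230 mm along its x, 270 mm along its y, rails 36 mm wide and 40 mm high, backing board between them 22 mm high. Origin under its centre; the socket's centre is at x = -97 mm, y = 0 in its frame, in the middle of its near (-x) rail
- block: Light wooden block fixed to the bench, 70 x 90 x 42 mm high, origin under its centre. A round 19 mm hole in the middle of its top holds the hanger's stem loosely, the flange resting on top. Left or right of the frame
- jar: Closed white plastic jar, 68 mm across and 85 mm high, origin under its centre. Leave it alone
- weight: Brass paperweight, 52 mm across, 36 mm high, with a narrow top, standing on the frame's backing board, origin under its centre. Leave it alone
- brush: Brush, 170 mm long, lying on the bench beside the frame. Leave it alone
Things that resemble listed ones, but are neither listed nor needed, are in the scene too. Of the things shaped like the part that bears hanger_eye, the bare steel one is meant.

How it is judged:
By the outcome, as a careful person would: the job done as asked, in the order asked, and still so for the second after the job is handed in, with the robot touching nothing.
It also fails if it takes over 61 s, if anything falls off the work surface, if the arm or the gripper's body presses on something with over 40 N, if the wrist force passes 120 N, or if a joint passes its speed limit or range.

### The arm

A 6-joint arm with a two-finger parallel gripper is mounted at the origin on the work surface. World frame = base frame: x ahead of the robot, y to its left, z up, the work surface at z = 0. Lengths are in m, angles in degrees, forces in N, time in s.
With the tool pointing down it reaches from about 0.275 to 0.725 m from the base axis. Payload 5.6 kg.
Tool frame: the origin (TCP) lies on the centre line of the jaws, within the pads' length; the fingertips stand 11 mm ahead of it and the grasp point (between the pads) lies 8 mm behind it; z points along the fingers, y is the direction in which the jaws open and shut (so a half turn about z gives the same grasp; the last joint's range is limited). The gripper opens to 85 mm and grips with 20 to 120 N. Pads are 22 mm wide; open, the fingers measure 114 mm over their backs; the gripper's body (76 mm by 85 mm) begins 54 mm behind the grasp point. The pads swing forward as they close: fully open they stand 13 mm farther back than shut.
Start: joints at [-56.23, 14.616, 6.199, 0, -81.583, -16.306], TCP at [0.165, -0.525, 0.242] pointing down, gripper open.
Joint ranges: [-168.99, 168.99], [-69.2, 112.95], [-62.41, 85.93], [-164.36, 98.24], [-168.68, -3.75], [-174.98, 174.98]. Speed limits (degrees/s): [147.25, 147.25, 180, 180, 180, 180].

### API

Orientations are given as [roll, pitch, yaw] about the fixed x, y, z axes, in that order (R = Rz(yaw) Ry(pitch) Rx(roll)).
In Python, from plant import env, vision gives the robot as it stands. The module is installed in compiled form; this text tells all that it offers.
- The arm moves only by the shell command python3 -m jog 'ROWS' [FORCE]. ROWS is JSON, a list of rows, each an object of numbers: "dx", "dy", "dz": the shift along the tool's x, y, z in m; "turn": the turn about the tool's z in degrees; "jaw": the opening, from 0 (shut) to 1 (fully open). In form: [{"dx": .., "dy": .., "dz": .., "turn": .., "jaw": ..}, ...]. A call has exactly 5 rows; each row is the pose to reach, as a shift and turn from the pose commanded when the call began, along the tool's axes at that moment; what a row does not reach only later rows make up. A row lasts 1/8 s, in which the tool goes at most 62.5 mm and 10.7 degrees, less where a joint would pass 70% of its speed; a pose out of reach is approached as far as the arm can. A call with a gripper value outside its range is refused whole. The fingers move at their own pace and stop on an object; FORCE is the grip in N (left out, the last holds). Time passes only in rows, so rows that repeat a pose let the fingers close, or fill a call up. It gives the time, the measured TCP pose, the force and the opening at its end, in the units of the state.
- env.sense(): the state, without advancing time (a new reading comes with each control period).
- vision.get_image(name): name is "scene" or "top"; returns the picture (400x640x3 uint8, red, green, blue); there is no depth.
- vision.calibration(name): a dict with "camera_matrix" (3x3 intrinsics, pixels), "k1" (the pictures are not rectified: a ray, as slopes to the right and down, at radius r is drawn at 1 + k1 r^2 times it, then the intrinsics apply), "pose" (4x4, takes a point from camera to world coordinates). Camera axes: x right, y up, looking along -z (the intrinsics and any distortion apply to the point x, -y, -z); pixel columns grow to the right and rows downward; lengths in m; the calibration is good to about 2 mm. A picture is of the moment at which its call begins. calibration takes no time and is no camera call.
- env.sign_off(): hands the job in, once; it reports no verdict.
The state is a dict: "clock": time; "qpos": joint angles; "joint_vel": joint speeds; "effort": joint torques, N m; "tool_pos": TCP position; "ee_rot": TCP orientation; "contact_force": force on the tool from outside, world axes, zero at the start; "ft_torque": the same for the moment, N m; "width": finger opening in m.
Only numpy, scipy, OpenCV 4.12 (cv2) and the standard library are available. Lean on these libraries where they do the work, as an engineer would, in place of code of your own. Each camera call takes 0.05 s, during which the arm holds its last target. There are 200 camera calls.

## Working session

There is one attempt and no reset: what is moved stays moved. The work goes in short steps, Python scripts to look and compute and a shell command to move; the robot and the scene stay as the last step left them, time stands still between calls to the robot, and variables do not carry over. Pictures are saved under pics/ and viewed, about 8 in all and at most 12, crops included, and the job is handed in when it is done.

```bash
mkdir -p pics; cat > h.py <<'E'
import numpy as np, cv2
from plant import env, vision
def snap(n,f):
    im=vision.get_image(n); cv2.imwrite('pics/'+f,im[:,:,::-1]); return im
def ray(n,u,v):
    c=vision.calibration(n);K=np.array(c["camera_matrix"]);k=c["k1"];P=np.array(c["pose"])
    d=np.array([(u-K[0,2])/K[0,0],(v-K[1,2])/K[1,1]]);s=d.copy()
    for _ in range(30): s=d/(1+k*(s@s))
    return P[:3,3],P[:3,:3]@np.array([s[0],-s[1],-1])
def onz(n,u,v,z):
    o,d=ray(n,u,v); return o+d*(z-o[2])/d[2]
def proj(n,p):
    c=vision.calibration(n);K=np.array(c["camera_matrix"]);k=c["k1"];P=np.array(c["pose"])
    q=P[:3,:3].T@(np.array(p)-P[:3,3]); s=np.array([q[0],-q[1]])/-q[2]; s=s*(1+k*(s@s))
    return np.array([K[0,0]*s[0]+K[0,2],K[1,1]*s[1]+K[1,2]])
def two(uv1,uv2):
    a,d=ray('scene',*uv1);b,e=ray('top',*uv2);d/=np.linalg.norm(d);e/=np.linalg.norm(e)
    t=np.linalg.lstsq(np.c_[d,-e],b-a,rcond=None)[0]
    return (a+d*t[0]+b+e*t[1])/2, np.linalg.norm(a+d*t[0]-b-e*t[1])
E
python3 - <<'E'
from h import *
for n in('scene','top'):
    snap(n,n+'0.png'); c=vision.calibration(n); print(np.round(c['pose'],3),c['k1'],np.round(c['camera_matrix'],0))
print(env.sense())
E
```

```text
[[-0.77  -0.516  0.377  0.906]
 [ 0.638 -0.632  0.439  0.435]
 [ 0.012  0.578  0.816  0.795]
 [ 0.     0.     0.     1.   ]] 0.0066835916428121455 [[389.   0. 322.]
 [  0. 389. 200.]
 [  0.   0.   1.]]
[[-0.026  0.989 -0.148  0.383]
 [-1.    -0.024  0.015  0.048]
 [ 0.011  0.149  0.989  1.294]
 [ 0.     0.     0.     1.   ]] -0.14103683401779307 [[501.   0. 325.]
 [  0. 501. 203.]
 [  0.   0.   1.]]
{'clock': 0.1, 'qpos': array([-5.62315821e+01,  1.46496936e+01,  6.13848192e+00, -2.41746986e-02,
       -8.15829969e+01, -1.63067294e+01]), 'joint_vel': array([-0.03511621,  0.02419605,  0.21526908,  0.04815703,  0.00686659,
       -0.03044868]), 'effort': array([-1.74618737e-03, -3.87605059e+01,  2.38476080e+01,  5.37785679e+00,
       -3.74223426e-03, -2.44462336e-05]), 'tool_pos': array([ 0.16496839, -0.52423629,  0.24148864]), 'ee_rot': array([ 1.79902868e+02, -3.50534330e-03, -1.62541867e+02]), 'contact_force': array([-0.31035429, -0.77363849, -0.17490959]), 'ft_torque': array([0.00200792, 0.00921901, 0.04094955]), 'width': 0.08507548379133492}
```

View pics/scene0.png

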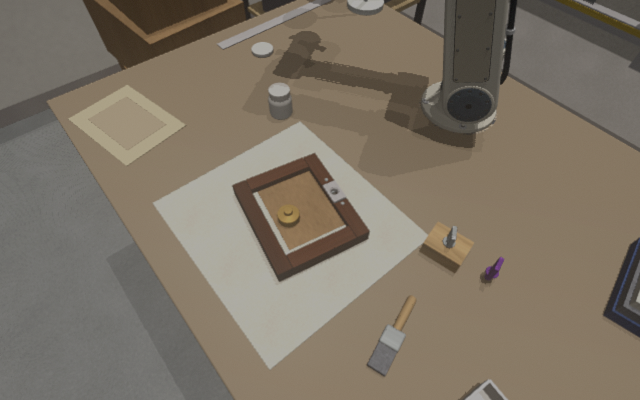

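View pics/top0.png

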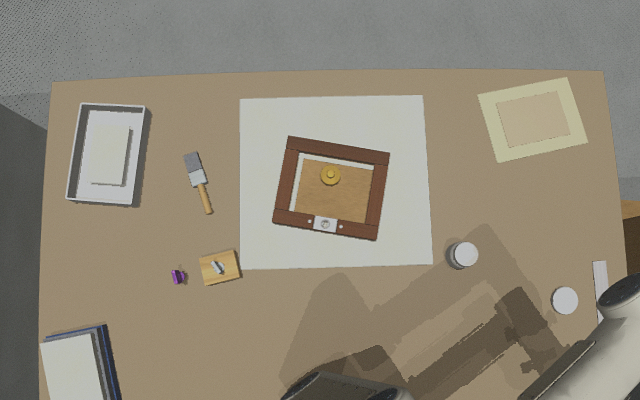

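Candidates for the hanging eye are the bare steel one upright in the block (scene 451,237; top 217,267) and the purple lookalike on the bench (scene 494,270; top 178,277). I choose the steel one. The socket plate is at top (325,224), scene (335,190). Next is one close crop to check.

```bash
python3 - <<'E'
import cv2,numpy as np
t=cv2.imread('pics/top0.png');s=cv2.imread('pics/scene0.png')
c=lambda im,u,v:cv2.resize(im[v-25:v+25,u-25:u+25],(390,290*390//390 if 0 else 390),interpolation=cv2.INTER_CUBIC)[:,:]
a=lambda im,u,v:cv2.resize(im[v-18:v+18,u-25:u+25],(400,288),interpolation=cv2.INTER_CUBIC)
cv2.imwrite('pics/crop1.png',np.vstack([np.hstack([a(t,220,267),a(s,450,240)]),np.hstack([a(t,325,224),a(s,335,190)])]))
E
```

```text
(no output)
```

View pics/crop1.png

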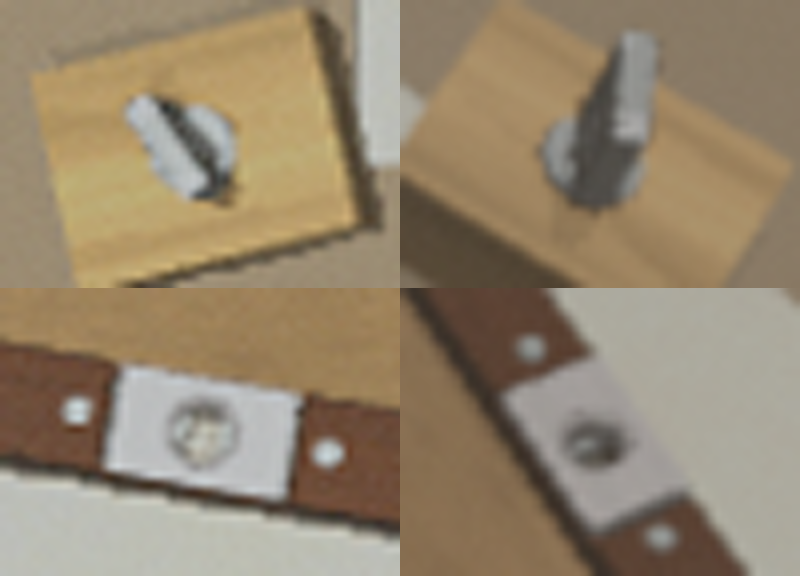

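```bash
python3 - <<'E'
from h import *
t=lambda x,y,u,v:(u-25+x/8-.45,v-18+y/8-.45)
T=lambda x,y:t(x,y,220,267); S=lambda x,y:t(x,y,450,240)
print('top2v',two(S(234,87),T(163,147)))
print('toponz',onz('top',*T(163,147),.086),onz('scene',*S(234,87),.086))
a=onz('top',*T(135,100),.086);b=onz('top',*T(192,195),.086);print(a,b,np.linalg.norm(a-b),np.degrees(np.arctan2(*(a-b)[1::-1])))
a=onz('scene',*S(237,35),.086);b=onz('scene',*S(230,138),.086);print(a,b,np.linalg.norm(a-b),np.degrees(np.arctan2(*(a-b)[1::-1])))
print('flange',onz('top',*T(190,148),.046))
h1=t(203,145,325,224);h2=t(193,157,335,190)
print('sock',two(h2,h1),onz('top',*h1,.042),onz('scene',*h2,.042))
# plate centroid
for n,(u,v),(lo) in(('top',(325,224),0),('scene',(335,190),0)):
    im=cv2.cvtColor(cv2.imread(f'pics/{n}0.png'),cv2.COLOR_BGR2HSV)[v-15:v+15,u-20:u+20]
# plate corners top
for c in [(120,362-288),(302,392-288),(290,498-288),(103,468-288)]: print(onz('top',*t(*c,325,224),.042))
E
```

```text
top2v (array([0.41659426, 0.29682057, 0.08677524]), np.float64(0.004275540232982071))
toponz [0.41558746 0.29889076 0.086     ] [0.41734097 0.29490203 0.086     ]
[0.42987848 0.30741832 0.086     ] [0.40103135 0.29010338 0.086     ] 0.033644675703804215 30.97348625487596
[0.40399487 0.28503089 0.086     ] [0.43035759 0.30419353 0.086     ] 0.03259140477887941 -143.98718705732404
flange [0.41621101 0.29871895 0.046     ]
sock (array([0.52000082, 0.02921233, 0.04168512]), np.float64(0.0034234093180678803)) [0.51884726 0.03051904 0.042     ] [0.5211957  0.02800745 0.042     ]
[0.54197537 0.0560565  0.042     ]
[ 0.53102819 -0.00097361  0.042     ]
[0.49766541 0.00378551 0.042     ]
[0.50859485 0.062176   0.042     ]
```

```bash
cat >> h.py <<'E'
def go(x,y,z,yaw=None):
    s=env.sense();p=s['tool_pos'];a=np.radians(s['ee_rot'][2]);d=np.array([x,y,z])-p
    print('dx %.4f dy %.4f dz %.4f'%(d[:2]@[np.cos(a),np.sin(a)],d[:2]@[np.sin(a),-np.cos(a)],-d[2]),
      'turn %.1f'%(0 if yaw is None else -((yaw-s['ee_rot'][2]+180)%360-180)))
    print('t %.2f'%s['clock'],'pos',np.round(p,4),'rot',np.round(s['ee_rot'],1),'F',np.round(s['contact_force'],1),'w %.4f'%s['width'],'q',np.round(s['qpos']))
E
python3 -c "
from h import *
go(.36,-.25,.24,-147)"
```

```text
dx -0.2683 dy 0.2031 dz 0.0015 turn -15.5
t 0.10 pos [ 0.165  -0.5242  0.2415] rot [ 179.9   -0.  -162.5] F [-0.3 -0.8 -0.2] w 0.0851 q [-56.  15.   6.  -0. -82. -16.]
```

```bash
python3 -m jog '[{"dx":-0.05,"dy":0.038,"dz":0,"turn":-3,"jaw":0.5},{"dx":-0.1,"dy":0.076,"dz":0,"turn":-6,"jaw":0.5},{"dx":-0.15,"dy":0.114,"dz":0,"turn":-9,"jaw":0.5},{"dx":-0.2,"dy":0.15,"dz":0,"turn":-12,"jaw":0.5},{"dx":-0.25,"dy":0.19,"dz":0,"turn":-15.5,"jaw":0.5}]' 40; python3 -c "
from h import *
go(.45,.0,.24,-147)"
```

```text
clock: 0.72
tool_pos: [0.3463, -0.2678, 0.2421]
ee_rot: [180.0, -0.0, -146.9]
contact_force: [0.9, 0.5, -0.2]
width: 0.0425
dx -0.2330 dy 0.1678 dz 0.0021 turn 0.1
t 0.72 pos [ 0.3463 -0.2678  0.2421] rot [ 180.    -0.  -146.9] F [ 0.9  0.5 -0.2] w 0.0425 q [-17.   2.  -9.  -0. -79. -40.]
```

```bash
python3 -m jog '[{"dx":-0.046,"dy":0.034,"dz":0,"turn":0,"jaw":0.5},{"dx":-0.093,"dy":0.067,"dz":0,"turn":0,"jaw":0.5},{"dx":-0.14,"dy":0.1,"dz":0,"turn":0,"jaw":0.5},{"dx":-0.186,"dy":0.134,"dz":0,"turn":0,"jaw":0.5},{"dx":-0.233,"dy":0.168,"dz":0,"turn":0,"jaw":0.5}]'; python3 -c "
from h import *
go(.4166,.297,.15,-147)"
```

```text
clock: 1.35
tool_pos: [0.4498, -0.0, 0.2422]
ee_rot: [180.0, -0.0, -147.0]
contact_force: [0.8, -1.6, 0.8]
width: 0.0426
dx -0.1338 dy 0.2672 dz 0.0922 turn -0.0
t 1.35 pos [ 0.4498 -0.      0.2422] rot [ 180.   -0. -147.] F [ 0.8 -1.6  0.8] w 0.0426 q [ 20.   3.  -8.  -0. -79. -77.]
```

```bash
python3 -m jog '[{"dx":-0.026,"dy":0.053,"dz":0,"turn":0,"jaw":0.5},{"dx":-0.053,"dy":0.106,"dz":0,"turn":0,"jaw":0.5},{"dx":-0.08,"dy":0.16,"dz":0.02,"turn":0,"jaw":0.5},{"dx":-0.107,"dy":0.214,"dz":0.05,"turn":0,"jaw":0.5},{"dx":-0.134,"dy":0.267,"dz":0.085,"turn":0,"jaw":0.5}]'; python3 - <<'E'
from h import *
go(.4166,.297,.15,-147)
t=snap('top','t1.png');s=snap('scene','s1.png')
a=lambda im,u,v:cv2.resize(im[v-45:v+45,u-31:u+31],(400,580),interpolation=cv2.INTER_CUBIC)
cv2.imwrite('pics/crop2.png',np.hstack([a(t,217,262),a(s,455,230)])[:,:,::-1])
E
```

```text
clock: 1.98
tool_pos: [0.4174, 0.2862, 0.1629]
ee_rot: [180.0, 0.0, -147.0]
contact_force: [0.9, -0.5, -0.3]
width: 0.0426
dx -0.0052 dy 0.0095 dz 0.0129 turn -0.0
t 1.98 pos [0.4174 0.2862 0.1629] rot [ 180.    0. -147.] F [ 0.9 -0.5 -0.3] w 0.0426 q [  52.   12.   -9.   -0.  -69. -109.]
```

View pics/crop2.png

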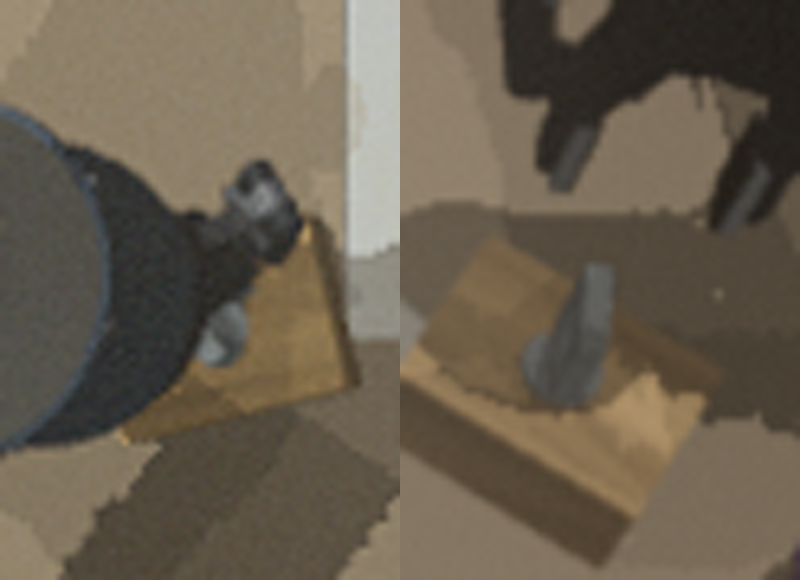

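The open jaws straddle the steel eye (scene crop: eye at 590,320, pads at 570,160 and 735,200). I'll correct the position and descend.

```bash
python3 -m jog '[{"dx":-0.005,"dy":0.0095,"dz":0.01,"turn":0,"jaw":0.5},{"dx":-0.005,"dy":0.0095,"dz":0.03,"turn":0,"jaw":0.5},{"dx":-0.005,"dy":0.0095,"dz":0.05,"turn":0,"jaw":0.5},{"dx":-0.005,"dy":0.0095,"dz":0.07,"turn":0,"jaw":0.5},{"dx":-0.005,"dy":0.0095,"dz":0.085,"turn":0,"jaw":0.5}]'; python3 -c "
from h import *
go(.4166,.297,.062,-147)"
```

```text
clock: 2.7
tool_pos: [0.4174, 0.2943, 0.0781]
ee_rot: [180.0, 0.0, -147.1]
contact_force: [0.5, -0.7, 0.3]
width: 0.0427
dx -0.0008 dy 0.0027 dz 0.0161 turn -0.1
t 2.70 pos [0.4174 0.2943 0.0781] rot [ 180.     0.  -147.1] F [ 0.5 -0.7  0.3] w 0.0427 q [  53.   17.  -16.    0.  -57. -110.]
```

```bash
python3 -m jog '[{"dx":-0.0005,"dy":0.0015,"dz":0.01,"turn":0,"jaw":0.5},{"dx":-0.0005,"dy":0.0015,"dz":0.015,"turn":0,"jaw":0.5},{"dx":-0.0005,"dy":0.0015,"dz":0.015,"turn":0,"jaw":0.4},{"dx":-0.0005,"dy":0.0015,"dz":0.015,"turn":0,"jaw":0.25},{"dx":-0.0005,"dy":0.0015,"dz":0.015,"turn":0,"jaw":0.18}]' 60; python3 -c "
from h import *
go(.4166,.297,.062,-147)"
```

```text
clock: 3.32
tool_pos: [0.4169, 0.2967, 0.064]
ee_rot: [180.0, 0.1, -147.0]
contact_force: [0.2, 0.1, -0.2]
width: 0.0152
dx 0.0001 dy 0.0004 dz 0.0020 turn -0.0
t 3.33 pos [0.4169 0.2967 0.064 ] rot [ 1.80e+02  1.00e-01 -1.47e+02] F [ 0.2  0.1 -0.2] w 0.0152 q [  53.   18.  -17.    0.  -55. -110.]
```

```bash
python3 -m jog '[{"dx":0,"dy":0,"dz":0.002,"turn":0,"jaw":0.14},{"dx":0,"dy":0,"dz":0.002,"turn":0,"jaw":0.1},{"dx":0,"dy":0,"dz":0.002,"turn":0,"jaw":0.05},{"dx":0,"dy":0,"dz":0.002,"turn":0,"jaw":0.0},{"dx":0,"dy":0,"dz":0.002,"turn":0,"jaw":0}]' 100; python3 -c "
from h import *
go(.4166,.297,.062,-147)"
```

```text
clock: 3.95
tool_pos: [0.4168, 0.2966, 0.0617]
ee_rot: [180.0, 0.0, -147.0]
contact_force: [0.5, 0.7, 1.5]
width: 0.009
dx -0.0001 dy 0.0004 dz -0.0003 turn -0.0
t 3.95 pos [0.4168 0.2966 0.0617] rot [ 180.    0. -147.] F [0.5 0.7 1.5] w 0.0090 q [  53.   18.  -17.    0.  -55. -110.]
```

```bash
python3 -m jog '[{"dx":0,"dy":0,"dz":-0.01,"turn":0,"jaw":0},{"dx":0,"dy":0,"dz":-0.03,"turn":0,"jaw":0},{"dx":0,"dy":0,"dz":-0.05,"turn":0,"jaw":0},{"dx":0,"dy":0,"dz":-0.07,"turn":0,"jaw":0},{"dx":0,"dy":0,"dz":-0.08,"turn":0,"jaw":0}]'; python3 -c "
from h import *
go(.520,.0292,.14,-147)"
```

```text
clock: 4.58
tool_pos: [0.4169, 0.2967, 0.1429]
ee_rot: [180.0, 0.1, -147.0]
contact_force: [-0.6, 0.9, -2.0]
width: 0.0086
dx 0.0590 dy -0.2805 dz 0.0029 turn -0.0
t 4.58 pos [0.4169 0.2967 0.1429] rot [ 1.80e+02  1.00e-01 -1.47e+02] F [-0.6  0.9 -2. ] w 0.0086 q [  53.   13.  -10.    0.  -66. -110.]
```

```bash
python3 -m jog '[{"dx":0.012,"dy":-0.056,"dz":0,"turn":0,"jaw":0},{"dx":0.024,"dy":-0.112,"dz":0,"turn":0,"jaw":0},{"dx":0.035,"dy":-0.168,"dz":0,"turn":0,"jaw":0},{"dx":0.047,"dy":-0.224,"dz":0,"turn":0,"jaw":0},{"dx":0.059,"dy":-0.2805,"dz":0.0,"turn":0,"jaw":0}]'; python3 -m jog '[{"dx":0,"dy":0,"dz":0.01,"turn":0,"jaw":0},{"dx":0,"dy":0,"dz":0.02,"turn":0,"jaw":0},{"dx":0,"dy":0,"dz":0.03,"turn":0,"jaw":0},{"dx":0,"dy":0,"dz":0.03,"turn":0,"jaw":0},{"dx":0,"dy":0,"dz":0.03,"turn":0,"jaw":0}]'; python3 - <<'E'
from h import *
go(.520,.0292,.1,-147)
t=snap('top','t2.png');s=snap('scene','s2.png')
a=lambda im,u,v:cv2.resize(im[v-29:v+29,u-20:u+20],(400,580),interpolation=cv2.INTER_CUBIC)
cv2.imwrite('pics/crop3.png',np.hstack([a(t,325,224),a(s,335,185)])[:,:,::-1])
E
```

```text
clock: 5.2
tool_pos: [0.5199, 0.0272, 0.1414]
ee_rot: [180.0, -0.0, -147.0]
contact_force: [0.8, 1.1, -1.1]
width: 0.0087
clock: 5.82
tool_pos: [0.5199, 0.0297, 0.1118]
ee_rot: [-180.0, 0.0, -147.0]
contact_force: [0.2, -1.0, -0.3]
width: 0.009
dx 0.0002 dy -0.0005 dz 0.0118 turn 0.0
t 5.83 pos [0.5199 0.0297 0.1118] rot [-180.    0. -147.] F [ 0.2 -1.  -0.3] w 0.0090 q [ 21.  16. -12.   0. -62. -77.]
```

View pics/crop3.png

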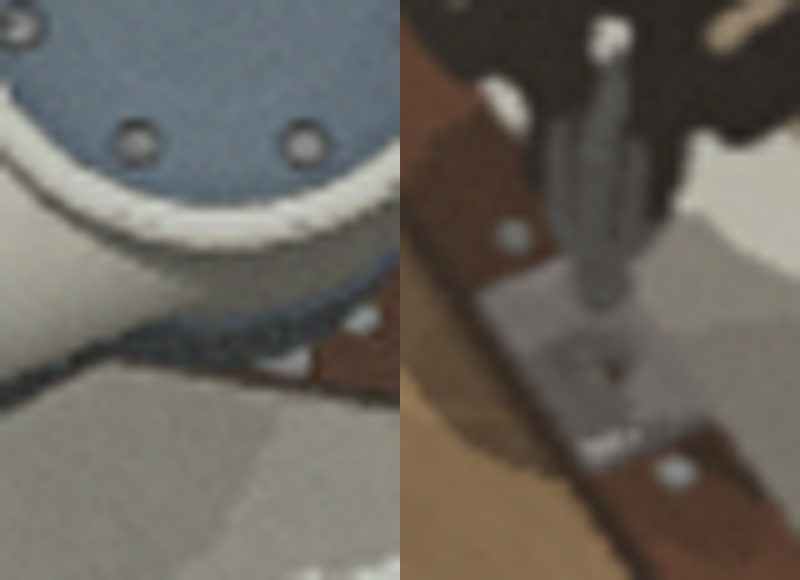

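```bash
python3 - <<'E'
from h import *
f=lambda p:np.round((proj('scene',p)-[315,156]+.45)*10)
for z in(.0611,.0696,.0755,.0921): print(z,f([.5199,.0297,z]))
print('hole',f([.52,.0292,.042]),'+tx',f([.52-.00839,.0292-.00545,.042]),'+ty',f([.52-.00545,.0292+.00839,.042]))
im=cv2.imread('pics/s2.png',0); print(im[174:200,326:346])
E
```

```text
0.0611 [203. 310.]
0.0696 [204. 288.]
0.0755 [205. 273.]
0.0921 [208. 228.]
hole [198. 357.] +tx [210. 325.] +ty [238. 367.]
[[ 56  51  46  57  74  71  67  73  74  72  66  67  70  59  40  40  63 126
  175 179]
 [ 55  53  52  59  73  72  69  74  75  72  63  66  70  58  40  46  98 157
  180 179]
 [ 55  55  56  63  72  71  69  76  75  71  63  67  71  57  41  50 118 174
  179 177]
 [ 58  56  55  66  75  72  68  74  76  70  67  72  70  55  44  59 107 141
  144 155]
 [ 96  81  58  61  72  76  73  74  74  72  65  73  69  66  65  87 118 126
  124 131]
 [106  94  64  59  68  78  75  75  75  70  63  73  73  71  87 110 125 124
  122 123]
 [ 95  86  62  54  61  72  75  75  73  72  70  73  73  82 104 121 125 124
  125 125]
 [ 67  65  52  55  69  82  81  75  75  75  75  77  84 104 120 125 125 126
  126 125]
 [ 56  58  69  90 108 106  86  72  70  73  74  85 109 120 124 124 126 125
  126 125]
 [ 78  90 107 114 114 102  85  73  73  73  74  83 106 123 124 124 124 124
  123 124]
 [107 113 115 114 108 101  88  75  74  74  75  79 102 124 124 124 126 123
  123 125]
 [107 106 107 107 105 102  90  78  76  7
[... 535 characters left out ...]
 106 110
  111 113]
 [ 61  80  86  84  80  77  77  82  80  69  62  74  89 102 104 104 105 107
  112 112]
 [ 54  70  83  85  84  79  81  85  90  76  57  76  98 106 106 103 103 105
  110 113]
 [ 45  60  71  82  84  82  81  84  86  83  77  90 104 104 106 104 103 104
  106 109]
 [ 47  47  62  79  87  86  84  83  85  85  84  93 105 106 106 105 105 104
  105 109]
 [ 50  50  55  72  83  87  86  84  83  84  86  88  98 105 104 105 107 103
  104 105]
 [ 62  52  47  55  70  83  86  85  85  84  84  89 101 104 102  97 101  96
   92  89]
 [ 66  59  47  48  60  80  86  86  83  86  88  86  93  91  88  83  87  81
   76  67]
 [ 72  66  51  46  55  70  83  88  92 106 119 105 114  86  80  77  76  62
   56  52]]
```

The scene crop shows the tip at (600,310) just above the hole at (590,358). The stem's image agrees with the tool pose, but the hole sits about 1.5 mm to -y of the tool. I'll correct by that and lower until the tip is in the mouth.

```bash
python3 -m jog '[{"dx":0,"dy":-0.0015,"dz":0.005,"turn":0,"jaw":0},{"dx":0,"dy":-0.0015,"dz":0.01,"turn":0,"jaw":0},{"dx":0,"dy":-0.0015,"dz":0.015,"turn":0,"jaw":0},{"dx":0,"dy":-0.0015,"dz":0.02,"turn":0,"jaw":0},{"dx":0,"dy":-0.0015,"dz":0.022,"turn":0,"jaw":0}]'; python3 -m jog '[{"dz":0.001},{"dz":0.002},{"dz":0.003},{"dz":0.003},{"dz":0.003}]'; python3 - <<'E'
from h import *
go(.520,.0292,.062,-147)
s=snap('scene','s3.png')
a=lambda im,u,v:cv2.resize(im[v-29:v+29,u-29:u+29],(580,580),interpolation=cv2.INTER_CUBIC)
cv2.imwrite('pics/crop4.png',a(s,335,185)[:,:,::-1])
E
```

```text
clock: 6.55
tool_pos: [0.5204, 0.0277, 0.0891]
ee_rot: [180.0, -0.0, -147.0]
contact_force: [-0.3, -0.8, -0.8]
width: 0.0087
dx -0.0005 dy 0.0015 dz 0.0271 turn -0.0
t 6.55 pos [0.5204 0.0277 0.0891] rot [ 180.   -0. -147.] F [-0.3 -0.8 -0.8] w 0.0087 q [ 20.  17. -14.  -0. -59. -77.]schema error: expected keys dx, dy, dz, turn, jaw
```

View pics/crop4.png

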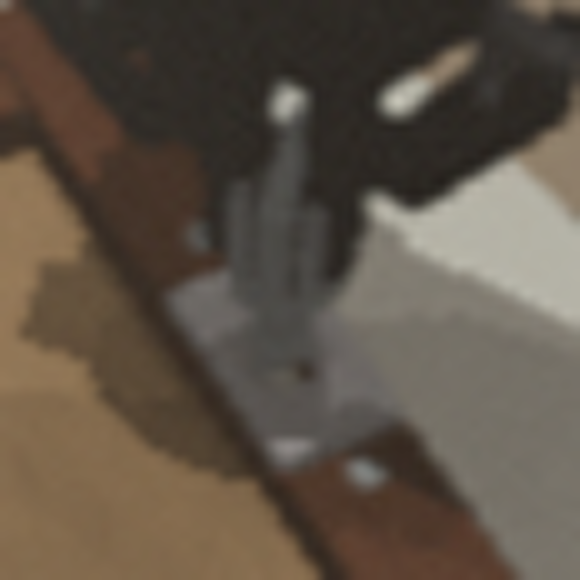

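```bash
python3 -m jog '[{"dx":0,"dy":0,"dz":0.001,"turn":0,"jaw":0},{"dx":0,"dy":0,"dz":0.0025,"turn":0,"jaw":0},{"dx":0,"dy":0,"dz":0.004,"turn":0,"jaw":0},{"dx":0,"dy":0,"dz":0.0055,"turn":0,"jaw":0},{"dx":0,"dy":0,"dz":0.006,"turn":0,"jaw":0}]';  python3 -c "
from h import *
go(.520,.0292,.062,-147)"
```

```text
clock: 7.22
tool_pos: [0.5205, 0.0278, 0.0834]
ee_rot: [180.0, -0.0, -147.0]
contact_force: [-0.4, 0.8, -0.9]
width: 0.0083
dx -0.0004 dy 0.0015 dz 0.0214 turn -0.0
t 7.22 pos [0.5205 0.0278 0.0834] rot [ 180.   -0. -147.] F [-0.4  0.8 -0.9] w 0.0083 q [ 20.  18. -14.  -0. -58. -77.]
```

```bash
python3 -m jog '[{"dx":0,"dy":0,"dz":0.0008,"turn":0,"jaw":0},{"dx":0,"dy":0,"dz":0.0016,"turn":0,"jaw":0},{"dx":0,"dy":0,"dz":0.0024,"turn":0,"jaw":0},{"dx":0,"dy":0,"dz":0.003,"turn":0,"jaw":0},{"dx":0,"dy":0,"dz":0.003,"turn":0,"jaw":0}]';  python3 -c "
from h import *
go(.520,.0292,.062,-147)"
```

```text
clock: 7.85
tool_pos: [0.5206, 0.0278, 0.0805]
ee_rot: [180.0, -0.0, -147.0]
contact_force: [-0.8, -0.5, -0.2]
width: 0.0088
dx -0.0003 dy 0.0015 dz 0.0185 turn -0.0
t 7.85 pos [0.5206 0.0278 0.0805] rot [ 180.   -0. -147.] F [-0.8 -0.5 -0.2] w 0.0088 q [ 20.  18. -14.  -0. -58. -77.]
```

```bash
python3 -m jog '[{"dx":0,"dy":0,"dz":0.0008,"turn":0,"jaw":0},{"dx":0,"dy":0,"dz":0.0016,"turn":0,"jaw":0},{"dx":0,"dy":0,"dz":0.0024,"turn":0,"jaw":0},{"dx":0,"dy":0,"dz":0.003,"turn":0,"jaw":0},{"dx":0,"dy":0,"dz":0.003,"turn":0,"jaw":0}]';  python3 -c "
from h import *
go(.520,.0292,.062,-147)"
```

```text
clock: 8.48
tool_pos: [0.5208, 0.0279, 0.0777]
ee_rot: [-180.0, 0.0, -147.0]
contact_force: [-0.2, 0.6, -0.6]
width: 0.009
dx -0.0000 dy 0.0015 dz 0.0157 turn -0.0
t 8.47 pos [0.5208 0.0279 0.0777] rot [-180.    0. -147.] F [-0.2  0.6 -0.6] w 0.0090 q [ 20.  18. -15.  -0. -58. -77.]
```

```bash
python3 -m jog '[{"dx":0,"dy":0,"dz":0.0005,"turn":0,"jaw":0},{"dx":0,"dy":0,"dz":0.001,"turn":0,"jaw":0},{"dx":0,"dy":0,"dz":0.0015,"turn":0,"jaw":0},{"dx":0,"dy":0,"dz":0.002,"turn":0,"jaw":0},{"dx":0,"dy":0,"dz":0.002,"turn":0,"jaw":0}]';  python3 -m jog '[{"dx":0,"dy":0,"dz":0.0005,"turn":0,"jaw":0},{"dx":0,"dy":0,"dz":0.001,"turn":0,"jaw":0},{"dx":0,"dy":0,"dz":0.0015,"turn":0,"jaw":0},{"dx":0,"dy":0,"dz":0.002,"turn":0,"jaw":0},{"dx":0,"dy":0,"dz":0.002,"turn":0,"jaw":0}]'
```

```text
clock: 9.1
tool_pos: [0.5208, 0.0279, 0.0757]
ee_rot: [-180.0, 0.0, -147.0]
contact_force: [0.4, 1.9, 0.9]
width: 0.0086
clock: 9.72
tool_pos: [0.5209, 0.0278, 0.0738]
ee_rot: [-180.0, 0.0, -147.0]
contact_force: [-0.0, 3.3, 5.4]
width: 0.0087
```

```bash
python3 -m jog '[{"dx":0,"dy":0.0004,"dz":0.0003,"turn":0,"jaw":0},{"dx":0,"dy":0.0004,"dz":0.0006,"turn":0,"jaw":0},{"dx":0,"dy":0.0004,"dz":0.0009,"turn":0,"jaw":0},{"dx":0,"dy":0.0004,"dz":0.001,"turn":0,"jaw":0},{"dx":0,"dy":0.0004,"dz":0.001,"turn":0,"jaw":0}]'
```

```text
clock: 10.35
tool_pos: [0.5209, 0.028, 0.073]
ee_rot: [-180.0, 0.0, -147.0]
contact_force: [0.9, 1.6, 5.8]
width: 0.0088
```

```bash
python3 -m jog '[{"dx":0,"dy":0,"dz":0.0003,"turn":0,"jaw":0},{"dx":0,"dy":0,"dz":0.0006,"turn":0,"jaw":0},{"dx":0,"dy":0,"dz":0.0009,"turn":0,"jaw":0},{"dx":0,"dy":0,"dz":0.001,"turn":0,"jaw":0},{"dx":0,"dy":0,"dz":0.001,"turn":0,"jaw":0}]'
```

```text
clock: 10.98
tool_pos: [0.5209, 0.028, 0.0722]
ee_rot: [-179.9, 0.1, -147.0]
contact_force: [-0.7, 0.9, 7.1]
width: 0.0086
```

```bash
for i in 1; do python3 -m jog '[{"dx":0,"dy":0,"dz":0.0003,"turn":0,"jaw":0},{"dx":0,"dy":0,"dz":0.0006,"turn":0,"jaw":0},{"dx":0,"dy":0,"dz":0.0009,"turn":0,"jaw":0},{"dx":0,"dy":0,"dz":0.001,"turn":0,"jaw":0},{"dx":0,"dy":0,"dz":0.001,"turn":0,"jaw":0}]'; done
```

```text
clock: 11.6
tool_pos: [0.521, 0.028, 0.0715]
ee_rot: [-179.9, 0.1, -147.0]
contact_force: [-0.3, 2.2, 9.9]
width: 0.0088
```

```bash
python3 -m jog '[{"dx":0,"dy":0,"dz":0.0003,"turn":0,"jaw":0},{"dx":0,"dy":0,"dz":0.0006,"turn":0,"jaw":0},{"dx":0,"dy":0,"dz":0.0009,"turn":0,"jaw":0},{"dx":0,"dy":0,"dz":0.001,"turn":0,"jaw":0},{"dx":0,"dy":0,"dz":0.001,"turn":0,"jaw":0}]'
```

```text
clock: 12.22
tool_pos: [0.5211, 0.028, 0.0708]
ee_rot: [-179.9, 0.1, -147.0]
contact_force: [-2.2, 2.4, 11.3]
width: 0.0085
```

```bash
python3 -m jog '[{"dx":0,"dy":0.0003,"dz":0.0003,"turn":0,"jaw":0},{"dx":0,"dy":0.0003,"dz":0.0005,"turn":0,"jaw":0},{"dx":0,"dy":0.0003,"dz":0.0007,"turn":0,"jaw":0},{"dx":0,"dy":0.0003,"dz":0.0008,"turn":0,"jaw":0},{"dx":0,"dy":0.0003,"dz":0.0008,"turn":0,"jaw":0}]'
```

```text
clock: 12.85
tool_pos: [0.52, 0.0283, 0.0686]
ee_rot: [180.0, -0.0, -147.0]
contact_force: [-0.1, 0.8, 1.6]
width: 0.0089
```

```bash
python3 -m jog '[{"dx":0,"dy":0,"dz":0.0002,"turn":0,"jaw":0},{"dx":0,"dy":0,"dz":0.0004,"turn":0,"jaw":0},{"dx":0,"dy":0,"dz":0.0005,"turn":0,"jaw":0},{"dx":0,"dy":0,"dz":0.0005,"turn":0,"jaw":0},{"dx":0,"dy":0,"dz":0.0005,"turn":0,"jaw":0}]'
```

```text
clock: 13.48
tool_pos: [0.5201, 0.0283, 0.0682]
ee_rot: [180.0, -0.0, -147.0]
contact_force: [0.7, 2.0, 2.8]
width: 0.0085
```

```bash
python3 -m jog '[{"dx":0,"dy":0,"dz":0.0006,"turn":0,"jaw":0},{"dx":0,"dy":0,"dz":0.0012,"turn":0,"jaw":0},{"dx":0,"dy":0,"dz":0.0018,"turn":0,"jaw":0},{"dx":0,"dy":0,"dz":0.002,"turn":0,"jaw":0},{"dx":0,"dy":0,"dz":0.002,"turn":0,"jaw":0}]'
```

```text
clock: 14.1
tool_pos: [0.5198, 0.0282, 0.0659]
ee_rot: [180.0, -0.1, -147.0]
contact_force: [0.3, -0.3, -0.8]
width: 0.0083
```

```bash
python3 -m jog '[{"dx":0,"dy":0,"dz":0.0006,"turn":0,"jaw":0},{"dx":0,"dy":0,"dz":0.0012,"turn":0,"jaw":0},{"dx":0,"dy":0,"dz":0.0018,"turn":0,"jaw":0},{"dx":0,"dy":0,"dz":0.002,"turn":0,"jaw":0},{"dx":0,"dy":0,"dz":0.002,"turn":0,"jaw":0}]'
```

```text
clock: 14.72
tool_pos: [0.5202, 0.0284, 0.0643]
ee_rot: [-180.0, -0.0, -147.0]
contact_force: [-0.3, -0.5, 0.1]
width: 0.0085
```

```bash
python3 -m jog '[{"dx":0,"dy":0,"dz":0.0004,"turn":0,"jaw":0},{"dx":0,"dy":0,"dz":0.0008,"turn":0,"jaw":0},{"dx":0,"dy":0,"dz":0.0012,"turn":0,"jaw":0},{"dx":0,"dy":0,"dz":0.0015,"turn":0,"jaw":0},{"dx":0,"dy":0,"dz":0.0015,"turn":0,"jaw":0}]'
```

```text
clock: 15.35
tool_pos: [0.5202, 0.0283, 0.0628]
ee_rot: [-180.0, -0.0, -147.0]
contact_force: [0.1, -0.3, -1.2]
width: 0.0089
```

```bash
python3 -m jog '[{"dx":0,"dy":0,"dz":0.0002,"turn":0,"jaw":0},{"dx":0,"dy":0,"dz":0.0004,"turn":0,"jaw":0},{"dx":0,"dy":0,"dz":0.0006,"turn":0,"jaw":0},{"dx":0,"dy":0,"dz":0.0008,"turn":0,"jaw":0},{"dx":0,"dy":0,"dz":0.0008,"turn":0,"jaw":0}]'
```

```text
clock: 15.98
tool_pos: [0.5202, 0.0284, 0.0619]
ee_rot: [-180.0, 0.0, -147.0]
contact_force: [-0.6, 0.3, -1.0]
width: 0.009
```

```bash
python3 -m jog '[{"dx":0,"dy":0,"dz":0.0003,"turn":0,"jaw":0},{"dx":0,"dy":0,"dz":0.0006,"turn":0,"jaw":0},{"dx":0,"dy":0,"dz":0.0009,"turn":0,"jaw":0},{"dx":0,"dy":0,"dz":0.001,"turn":0,"jaw":0},{"dx":0,"dy":0,"dz":0.001,"turn":0,"jaw":0}]'
```

```text
clock: 16.6
tool_pos: [0.5203, 0.0284, 0.0613]
ee_rot: [-180.0, 0.0, -147.0]
contact_force: [-2.9, -0.1, 4.8]
width: 0.0086
```

```bash
python3 -m jog '[{"dx":0,"dy":0,"dz":0.0002,"turn":0,"jaw":0},{"dx":0,"dy":0,"dz":0.0003,"turn":0,"jaw":0},{"dx":0,"dy":0,"dz":0.0004,"turn":0,"jaw":0},{"dx":0,"dy":0,"dz":0.0004,"turn":0,"jaw":0},{"dx":0,"dy":0,"dz":0.0004,"turn":0,"jaw":0}]'
```

```text
clock: 17.23
tool_pos: [0.5203, 0.0284, 0.0612]
ee_rot: [-180.0, 0.0, -147.0]
contact_force: [-3.6, 0.9, 8.0]
width: 0.0087
```

Fully home: there is flange contact at z = 0.0617, and the slope matches 16 N/mm. Next is the pull test, with slow lift steps.

```bash
python3 -m jog '[{"dx":0,"dy":0,"dz":-0.0006,"turn":0,"jaw":0},{"dx":0,"dy":0,"dz":-0.0012,"turn":0,"jaw":0},{"dx":0,"dy":0,"dz":-0.0018,"turn":0,"jaw":0},{"dx":0,"dy":0,"dz":-0.0024,"turn":0,"jaw":0},{"dx":0,"dy":0,"dz":-0.003,"turn":0,"jaw":0}]'
```

```text
clock: 17.85
tool_pos: [0.5202, 0.0283, 0.0634]
ee_rot: [180.0, -0.0, -147.0]
contact_force: [-0.6, 0.9, -0.3]
width: 0.0087
```

```bash
python3 -m jog '[{"dx":0,"dy":0,"dz":-0.0003,"turn":0,"jaw":0},{"dx":0,"dy":0,"dz":-0.0006,"turn":0,"jaw":0},{"dx":0,"dy":0,"dz":-0.0009,"turn":0,"jaw":0},{"dx":0,"dy":0,"dz":-0.0012,"turn":0,"jaw":0},{"dx":0,"dy":0,"dz":-0.0015,"turn":0,"jaw":0}]'
```

```text
clock: 18.48
tool_pos: [0.5202, 0.0284, 0.0651]
ee_rot: [-180.0, -0.0, -147.0]
contact_force: [-0.1, -0.7, -0.9]
width: 0.0088
```

```bash
python3 -m jog '[{"dx":0,"dy":0,"dz":-0.0003,"turn":0,"jaw":0},{"dx":0,"dy":0,"dz":-0.0006,"turn":0,"jaw":0},{"dx":0,"dy":0,"dz":-0.0009,"turn":0,"jaw":0},{"dx":0,"dy":0,"dz":-0.0012,"turn":0,"jaw":0},{"dx":0,"dy":0,"dz":-0.0015,"turn":0,"jaw":0}]'
```

```text
clock: 19.1
tool_pos: [0.5202, 0.0284, 0.0665]
ee_rot: [180.0, -0.0, -147.0]
contact_force: [0.7, 0.2, -1.9]
width: 0.009
```

```bash
python3 -m jog '[{"dx":0,"dy":0,"dz":-0.0002,"turn":0,"jaw":0},{"dx":0,"dy":0,"dz":-0.0004,"turn":0,"jaw":0},{"dx":0,"dy":0,"dz":-0.0006,"turn":0,"jaw":0},{"dx":0,"dy":0,"dz":-0.0008,"turn":0,"jaw":0},{"dx":0,"dy":0,"dz":-0.001,"turn":0,"jaw":0}]'
```

```text
clock: 19.73
tool_pos: [0.52, 0.0283, 0.0671]
ee_rot: [180.0, -0.0, -147.0]
contact_force: [2.8, 0.6, -9.2]
width: 0.0086
```

```bash
python3 -m jog '[{"dx":0,"dy":0,"dz":-0.0001,"turn":0,"jaw":0},{"dx":0,"dy":0,"dz":-0.0002,"turn":0,"jaw":0},{"dx":0,"dy":0,"dz":-0.0003,"turn":0,"jaw":0},{"dx":0,"dy":0,"dz":-0.0004,"turn":0,"jaw":0},{"dx":0,"dy":0,"dz":-0.0004,"turn":0,"jaw":0}]'
```

```text
clock: 20.35
tool_pos: [0.5199, 0.0283, 0.0675]
ee_rot: [180.0, -0.0, -147.0]
contact_force: [2.7, -0.9, -14.5]
width: 0.0085
```

```bash
python3 -m jog '[{"dx":0,"dy":0,"dz":-0.0001,"turn":0,"jaw":0},{"dx":0,"dy":0,"dz":-0.0001,"turn":0,"jaw":0},{"dx":0,"dy":0,"dz":-0.0001,"turn":0,"jaw":0},{"dx":0,"dy":0,"dz":-0.0001,"turn":0,"jaw":0},{"dx":0,"dy":0,"dz":-0.0001,"turn":0,"jaw":0}]'
```

```text
clock: 20.98
tool_pos: [0.52, 0.0283, 0.0678]
ee_rot: [180.0, -0.0, -147.0]
contact_force: [3.7, -1.1, -18.1]
width: 0.0087
```

```bash
python3 -m jog '[{"dx":0,"dy":0,"dz":0.0002,"turn":0,"jaw":0},{"dx":0,"dy":0,"dz":0.0002,"turn":0,"jaw":0},{"dx":0,"dy":0,"dz":0.0002,"turn":0,"jaw":0},{"dx":0,"dy":0,"dz":0.0002,"turn":0,"jaw":0},{"dx":0,"dy":0,"dz":0.0002,"turn":0,"jaw":0}]'
```

```text
clock: 21.6
tool_pos: [0.52, 0.0284, 0.0678]
ee_rot: [180.0, -0.0, -147.0]
contact_force: [2.1, 0.1, -16.9]
width: 0.0087
```

```bash
python3 -m jog '[{"dx":0,"dy":0,"dz":0.0001,"turn":0,"jaw":0},{"dx":0,"dy":0,"dz":0.0001,"turn":0,"jaw":0},{"dx":0,"dy":0,"dz":0.0001,"turn":0,"jaw":0},{"dx":0,"dy":0,"dz":0.0001,"turn":0,"jaw":0},{"dx":0,"dy":0,"dz":0.0001,"turn":0,"jaw":0}]'
```

```text
clock: 22.22
tool_pos: [0.5201, 0.0283, 0.0677]
ee_rot: [180.0, -0.0, -147.0]
contact_force: [1.5, -0.9, -16.5]
width: 0.0092
```

```bash
python3 -m jog '[{"dx":0,"dy":0,"dz":0,"turn":0,"jaw":0},{"dx":0,"dy":0,"dz":0,"turn":0,"jaw":0},{"dx":0,"dy":0,"dz":0,"turn":0,"jaw":0},{"dx":0,"dy":0,"dz":0,"turn":0,"jaw":0},{"dx":0,"dy":0,"dz":0.0001,"turn":0,"jaw":0}]'; python3 -m jog '[{"dx":0,"dy":0,"dz":0.0004,"turn":0,"jaw":0},{"dx":0,"dy":0,"dz":0.0008,"turn":0,"jaw":0},{"dx":0,"dy":0,"dz":0.0012,"turn":0,"jaw":0},{"dx":0,"dy":0,"dz":0.0016,"turn":0,"jaw":0},{"dx":0,"dy":0,"dz":0.002,"turn":0,"jaw":0}]'
```

```text
clock: 22.85
tool_pos: [0.5201, 0.0283, 0.0677]
ee_rot: [180.0, -0.0, -147.0]
contact_force: [1.1, -0.3, -15.4]
width: 0.0088
clock: 23.48
tool_pos: [0.5211, 0.0283, 0.0666]
ee_rot: [-179.9, 0.1, -147.0]
contact_force: [-1.6, 0.5, -4.4]
width: 0.0089
```

```bash
python3 -m jog '[{"dx":0,"dy":0,"dz":0.0006,"turn":0,"jaw":0},{"dx":0,"dy":0,"dz":0.0012,"turn":0,"jaw":0},{"dx":0,"dy":0,"dz":0.0018,"turn":0,"jaw":0},{"dx":0,"dy":0,"dz":0.0024,"turn":0,"jaw":0},{"dx":0,"dy":0,"dz":0.003,"turn":0,"jaw":0}]'
```

```text
clock: 24.1
tool_pos: [0.5207, 0.0284, 0.0628]
ee_rot: [-180.0, 0.0, -147.0]
contact_force: [0.7, -0.6, -1.8]
width: 0.009
```

```bash
python3 -m jog '[{"dx":0,"dy":0,"dz":0.0003,"turn":0,"jaw":0},{"dx":0,"dy":0,"dz":0.0006,"turn":0,"jaw":0},{"dx":0,"dy":0,"dz":0.0009,"turn":0,"jaw":0},{"dx":0,"dy":0,"dz":0.0012,"turn":0,"jaw":0},{"dx":0,"dy":0,"dz":0.0012,"turn":0,"jaw":0}]'
```

```text
clock: 24.72
tool_pos: [0.5202, 0.0284, 0.0616]
ee_rot: [-180.0, 0.0, -147.0]
contact_force: [-1.8, -0.5, 0.4]
width: 0.0089
```

```bash
python3 -m jog '[{"dx":0,"dy":0,"dz":0.0003,"turn":0,"jaw":0},{"dx":0,"dy":0,"dz":0.0005,"turn":0,"jaw":0},{"dx":0,"dy":0,"dz":0.0007,"turn":0,"jaw":0},{"dx":0,"dy":0,"dz":0.0007,"turn":0,"jaw":0},{"dx":0,"dy":0,"dz":0.0007,"turn":0,"jaw":0}]'
```

```text
clock: 25.35
tool_pos: [0.5203, 0.0284, 0.0613]
ee_rot: [-180.0, 0.0, -147.0]
contact_force: [-4.3, 0.7, 5.5]
width: 0.0082
```

```bash
python3 -m jog '[{"dx":0,"dy":0,"dz":-0.0003,"turn":0,"jaw":0},{"dx":0,"dy":0,"dz":-0.0003,"turn":0,"jaw":0.15},{"dx":0,"dy":0,"dz":-0.0003,"turn":0,"jaw":0.25},{"dx":0,"dy":0,"dz":-0.0003,"turn":0,"jaw":0.4},{"dx":0,"dy":0,"dz":-0.0003,"turn":0,"jaw":0.45}]' 20; python3 -m jog '[{"dx":0,"dy":0,"dz":0,"turn":0,"jaw":0.5},{"dx":0,"dy":0,"dz":-0.005,"turn":0,"jaw":0.5},{"dx":0,"dy":0,"dz":-0.015,"turn":0,"jaw":0.5},{"dx":0,"dy":0,"dz":-0.03,"turn":0,"jaw":0.5},{"dx":0,"dy":0,"dz":-0.05,"turn":0,"jaw":0.5}]'; python3 -m jog '[{"dx":0,"dy":0,"dz":-0.03,"turn":0,"jaw":0.5},{"dx":0,"dy":0,"dz":-0.06,"turn":0,"jaw":0.5},{"dx":0,"dy":0.04,"dz":-0.08,"turn":0,"jaw":0.5},{"dx":0.04,"dy":0.08,"dz":-0.08,"turn":0,"jaw":0.5},{"dx":0.06,"dy":0.12,"dz":-0.08,"turn":0,"jaw":0.5}]'; python3 -m jog '[{"dx":0.02,"dy":0.04,"dz":0,"turn":0,"jaw":0.5},{"dx":0.04,"dy":0.08,"dz":0,"turn":0,"jaw":0.5},{"dx":0.04,"dy":0.12,"dz":0,"turn":0,"jaw":0.5},{"dx":0.04,"dy":0.12,"dz":0,"turn":0,"jaw":0.5},{"dx":0.04,"dy":0.12,"dz":0,"turn":0,"jaw":0.5}]'
python3 - <<'E'
from h import *
t=snap('top','t5.png');s=snap('scene','s5.png')
a=lambda im,u,v:cv2.resize(im[v-58:v+58,u-40:u+40],(400,580),interpolation=cv2.INTER_CUBIC)
cv2.imwrite('pics/crop5.png',np.hstack([a(t,325,200),a(s,325,195)])[:,:,::-1])
t0=cv2.imread('pics/top0.png')[:,:,::-1].astype(int)
for n,(u,v) in dict(jar=(463,254),brush=(198,182),weight=(330,175),block=(228,262)).items(): print(n,np.abs(t[v-12:v+12,u-12:u+12].astype(int)-t0[v-12:v+12,u-12:u+12]).mean())
E
```

```text
clock: 25.98
tool_pos: [0.5202, 0.0283, 0.0609]
ee_rot: [180.0, -0.0, -147.0]
contact_force: [-0.6, 0.7, -1.3]
width: 0.0382
clock: 26.6
tool_pos: [0.5202, 0.0284, 0.1124]
ee_rot: [-180.0, 0.0, -147.0]
contact_force: [0.4, -0.2, 0.2]
width: 0.0427
clock: 27.22
tool_pos: [0.4031, 0.0965, 0.1923]
ee_rot: [180.0, 0.1, -147.1]
contact_force: [0.3, 1.2, 0.7]
width: 0.0426
clock: 27.85
tool_pos: [0.3059, 0.1753, 0.1918]
ee_rot: [180.0, 0.1, -147.0]
contact_force: [-0.6, -1.0, -0.2]
width: 0.0429
jar 2.7413194444444446
brush 1.6678240740740742
weight 2.0630787037037037
block 13.38888888888889
```

View pics/crop5.png

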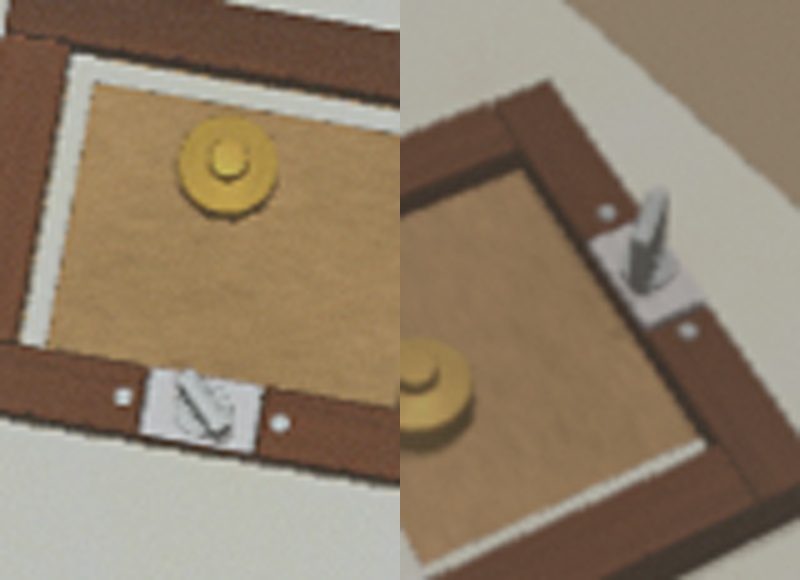

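The eye stands upright in the plate, flange flat on it (top crop 205,405; scene crop 650,250). The weight, jar and brush look unchanged. I'm handing in.

```bash
python3 -c "
from plant import env
print(env.sign_off())"
```

```text
the job is handed in; nothing more can be done
None
```

The steel eye is in the socket, fully home, and it held in the pull test. I handed the job in with the robot clear, at about 28 s on the clock.

- **Pushing in:** The stem clicked past the jaws after the push rose to about 11 N. It then seated with the flange on the plate at about 8 N. Contact came at the expected height and matched the plate's 16 N/mm spring.
- **Pull test:** After about 5 mm of free lift the jaws took the load, and I raised the pull to about 15 N. The readings in the roughly 2 s at load were 14.5, 18.1, 16.9, 16.5 and 15.4 N, including about 1 N of eye weight and sensor offset. So the pull ran somewhat above 15 N, peaking near 17–18 N, and was held longer than the one second asked. The readings stayed below 20 N. I could only read force at the end of each 0.6 s move, so brief peaks in between were not seen.
- **Setting down:** I set it back at the same contact height with about 6 N and let go.
- **Last checks:** The final pictures show the eye upright with its flange flat on the plate. Comparing the top picture with the first one, the jar, brush and weight showed no visible change. The block region differed, as expected with the eye gone and possibly the arm's shadow; I did not look closer.

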